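# Knock jammed pegs out of a bottle

### The job

Two wooden pegs are stuck in the white square bottle that stands on the bench, the fat one jammed in its neck. Lay the bottle on its side on the bench and let go, then take it again from above and set it in the sloping sprung rest, neck down towards the tray and shoulders near the stop, and let go with the pegs still inside. Then, without touching the pegs, tap the upper side of the bottle as often as needed until both pegs have dropped into the tray; leave the bottle in the rest, and do not shift the try square and the flat offcut that lie near by.

Things in the scene. Friction and masses are not known exactly. Their poses are not given: they have to be found in the camera images.
- bottle_center (a point): Centre of the body of a white square bottle, about 0.26 kg. Body 56 x 56 mm, 107 mm long, then a narrow neck 36 mm square, 23 mm long (thin 40 mm collar near its end). The point is on the axis, 53.5 mm from the bottom face. z points along the bottle to the mouth (up at the start); x and y are square to the flat sides. The straight bore, 26 mm square, has hidden springy lips.
- bottle_mouth (a point): Centre of the bottle's open mouth, on its axis, 76.5 mm from bottle_center along its z.
- peg_fat_center (a point): Centre of the fat round-ended wooden peg, 24 mm across, 74 mm long. At the start it shows 10 mm out of the mouth, its centre 49.5 mm from bottle_center along the bottle's z. Friction of the lips holds it in a quiet bottle even neck down; each sharp jolt lets it creep out by one to a few mm, quicker taps by more; after about 20 mm it slides out and the thin peg follows.
- peg_thin_center (a point): Centre of the thin round-ended wooden peg, 20 mm across, 60 mm long. At the start it is hidden inside the bottle behind the fat peg.
- rest_seat (a point): Where bottle_center is when the bottle lies home in the rest: a wooden trough sloping down 35 degrees to a stop above the tray. x is level and points downhill to the tray, y level across the trough, z up. The bottle lies on any flat side, trough floor 28 mm off its axis, mouth downhill. Trough 62 mm wide between cheeks 10 mm high; the stop meets its shoulders 53.5 mm downhill of here.
- rest_tap (a point): Point to tap: on the upper side of a bottle lying home in the rest, 7.5 mm uphill of its middle, where the side slopes at 35 degrees; axes as rest_seat. A straight downward tap with shut fingers at about 0.1 m/s (never over 0.2), pulled back at once when 10 to 15 N is felt, works well; very slow pushes do little.
- deck (a joint): How far (m) the trough has dipped on its springs: 0 up, at most 0.008. It goes straight down under a push of about 3 to 8 N (more when fast) and comes up again. The stop at its low end is a pair of posts 34 mm high with a 44 mm gap for the neck, and a 7 mm sill.
- tray (a point): Centre of the inner floor of the wooden catch tray that is fixed to the low end of the rest; x axis away from the rest, y across. Inside 168 x 128 mm, walls rise 35 mm above this floor.
- try_square: try square lying flat, stock 120 mm, steel blade 170 mm; to be left alone; its origin is under its stock or middle, on the bench.
- offcut: flat wooden offcut 110 x 70 x 28 mm; to be left alone; its origin is under its stock or middle, on the bench.
Things that resemble listed ones, but are neither listed nor needed, are in the scene too. There is more than one size of the part that bears bottle_center; the job needs the middle-sized.

How it is judged:
By the outcome, as a careful person would: the job done as asked, in the order asked, and still so for the second after the job is handed in, with the robot touching nothing.
It also fails if it takes over 67 s, if anything falls off the work surface, if the arm or the gripper's body presses on something with over 40 N, if the wrist force passes 120 N, or if a joint passes its speed limit or range.

### The arm

A 6-joint arm with a two-finger parallel gripper is mounted at the origin on the work surface. World frame = base frame: x ahead of the robot, y to its left, z up, the work surface at z = 0. Lengths are in m, angles in rad, forces in N, time in s.
With the tool pointing down it reaches from about 0.25 to 0.725 m from the base axis. Payload 4 kg.
Tool frame: the origin (TCP) lies midway between the tips of the shut fingers; the grasp point (between the pads) lies 19 mm behind it; x points along the fingers, z is the direction in which the jaws open and shut, and the axes are right-handed (so a half turn about x gives the same grasp; the last joint's range is limited). The gripper opens to 85 mm and grips with 20 to 120 N. Pads are 22 mm wide; open, the fingers measure 114 mm over their backs; the gripper's body (76 mm by 85 mm) begins 54 mm behind the grasp point. The pads swing forward as they close: fully open they stand 13 mm farther back than shut.
Start: joints at [1.323, 0.241, 0.005, 1.335, 0, 1.571], TCP at [0.123, 0.485, 0.231] pointing down, gripper open.
Joint ranges: [-2.72, 2.72], [-1.05, 1.87], [-1.09, 1.28], [-1.99, 2.15], [-1.42, 1.44], [-3.14, 3.14]. Speed limits (rad/s): [2.79, 2.79, 3.14, 3.14, 3.14, 3.14].

### API

Orientations are given as a rotation vector (axis times angle).
In Python, from cell import robot, sensors, viewer, ticket gives the robot as it stands. Calls block until the motion is done:
- robot.reach(position, orientation): joint-space move of the TCP to a pose.
- robot.move_straight(position, ori=None, v=0.15, guard=None): straight line of the TCP; ori=None keeps the orientation; v is the mean speed in m/s. With guard (N) it stops when the force on the tool has changed by that much, and returns True; else False.
- robot.goto_joints(angles): joint-space move.
- robot.command_gripper(opening, grip_force=None): finger opening in m; grip_force is the grip in N (None keeps the last); returns when the fingers have stopped.
- robot.wait(seconds).
- robot.ik(position, orientation): joint angles nearest the present ones, or None.
- sensors.read_state(): the state.
- viewer.capture(name): name is "scene" or "top" or "wrist"; returns a dict with "pixels" (480x640x3 uint8, red, green, blue), "depth" (480x640 float32, m along the optical axis (not along the pixel's ray), 0 where there is no reading), "fx", "fy", "cx", "cy" (pixels), "rvec" (rotation vector, rad) and "tvec" (3), from world to camera coordinates, as OpenCV has them. Camera axes: x right, y down, z forward; pixel columns grow to the right and rows downward; lengths in m; the calibration is good to about 2 mm. A picture is of the moment at which its call begins.
A pose or a line that the arm cannot do raises robot.MotionError and nothing moves.
- ticket.job_done(): hands the job in, once; it reports no verdict.
The state is a dict: "clock": time; "joint_pos": joint angles; "joint_velocities": joint speeds; "effort": joint torques, N m; "ee_pos": TCP position; "orientation": TCP orientation; "contact_force": force on the tool from outside, world axes, zero at the start; "wrist_torque": the same for the moment, N m; "gripper_width": finger opening in m.
Only numpy, scipy, OpenCV 4.12 (cv2) and the standard library are available. Lean on these libraries where they do the work, as an engineer would, in place of code of your own. Each camera call takes 0.05 s, during which the arm holds its last target. There are 200 camera calls.

## Working session

There is one attempt and no reset: what is moved stays moved. The work goes in short steps, each a Python script; the robot and the scene stay as the last script left them, time stands still between calls to the robot, and variables do not carry over. Pictures are saved under pics/ and viewed, about 8 in all and at most 12, crops included, and the job is handed in when it is done.

```bash
ls; mkdir -p pics; cat > h.py <<'E'
import numpy as np, cv2
from scipy.spatial.transform import Rotation as R
from cell import robot, sensors, viewer, ticket
def world(c,u,v,d=None):
    u=np.asarray(u,float);v=np.asarray(v,float)
    if d is None: d=c["depth"][v.astype(int),u.astype(int)]
    p=np.stack([(u-c["cx"])/c["fx"]*d,(v-c["cy"])/c["fy"]*d,d],-1)
    M=cv2.Rodrigues(np.array(c["rvec"],float))[0]
    return (p-np.array(c["tvec"]).ravel())@M
def save(c,n,crop=None,s=1):
    im=c["pixels"][...,::-1]
    if crop: x0,y0,x1,y1=crop; im=im[y0:y1,x0:x1]
    cv2.imwrite(f"pics/{n}.png",cv2.resize(im,None,fx=s,fy=s,interpolation=cv2.INTER_CUBIC))
E
python3 - <<'E'
from h import *
import pickle
for n in("top","scene"):
    c=viewer.capture(n);pickle.dump(c,open(n+".pkl","wb"));save(c,n+"0");print(n,c["rvec"],c["tvec"],c["fx"])
print(sensors.read_state())
E
```

```text
pics
top [ 2.10782082 -2.14906017  0.17043768] [0.09054005 0.44327216 1.10885464] 456.65411808327383
scene [ 0.89831496  2.67038202 -0.88529639] [ 0.3105064  -0.19699194  1.37165973] 532.5486070115197
{'clock': 0.1, 'joint_pos': array([ 1.32300806e+00,  2.41370378e-01,  3.84218970e-03,  1.33521130e+00,
       -2.11487263e-05,  1.57081567e+00]), 'joint_velocities': array([-0.00013054, -0.0013721 ,  0.00269057,  0.00147428, -0.00041666,
        0.00080062]), 'effort': array([-1.06546246e-03, -3.73136938e+01,  2.53010166e+01,  1.07827535e-02,
        6.45634330e-06,  2.99504200e-05]), 'ee_pos': array([0.12249444, 0.48416587, 0.23047924]), 'orientation': array([-1.02597149,  1.31785   ,  1.02395193]), 'contact_force': array([ 0.00719629,  0.71658797, -0.08438281]), 'wrist_torque': array([-0.03251194, -0.0180071 , -0.00280425]), 'gripper_width': 0.08537367272351051}
```

View pics/top0.png

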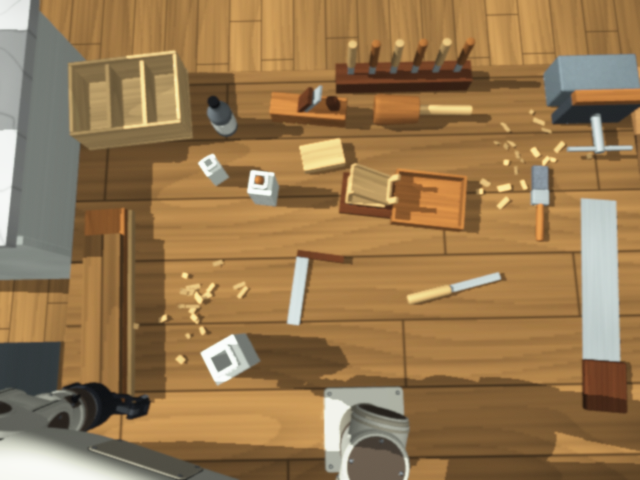

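View pics/scene0.png

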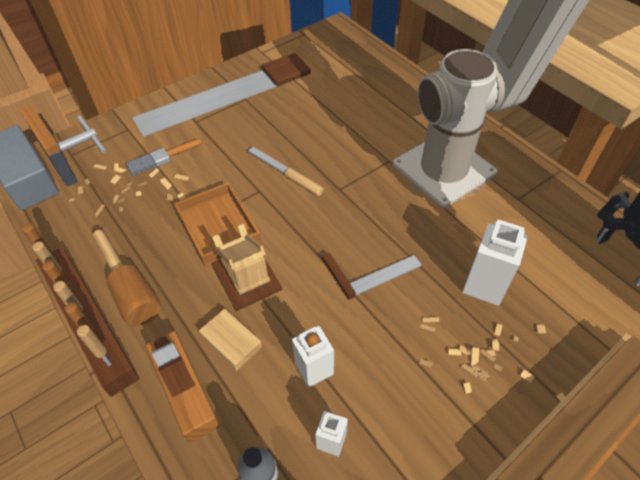

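The three white bottles in top view are small (212,168), middle (263,187, with an orange peg showing in its mouth) and large (230,358). The middle one fits. The rest is at about (370,188), with the tray at (430,200). I'll confirm with an enlarged crop and measure.

```bash
python3 - <<'E'
from h import *
import pickle
T=pickle.load(open("top.pkl","rb"));S=pickle.load(open("scene.pkl","rb"))
save(T,"topcrop",(190,125,480,245),2.75)
save(S,"scenecrop",(160,170,360,400),2.6)
vv,uu=np.mgrid[0:480,0:640]
for n,c in(("T",T),("S",S)):
    P=world(c,uu,vv);px=c["pixels"].astype(int)
    ok=c["depth"]>0
    for nm,(u0,v0,u1,v1) in ({"mid":(240,160,290,215),"small":(195,148,232,190),"big":(195,328,265,388)} if n=="T" else {"mid":(285,320,340,390)}).items():
        m=np.zeros_like(ok);m[v0:v1,u0:u1]=1
        w=m&ok&(px.min(-1)>120)&(P[...,2]>.02)
        Q=P[w];z=Q[:,2]
        print(n,nm,len(Q),"zmax",np.percentile(z,98))
        for lo,hi in((.095,.115),(.122,.14)):
            s=Q[(z>lo)&(z<hi)]
            if len(s)>20:
                r=cv2.minAreaRect((s[:,:2]*1000).astype(np.float32));print(lo,len(s),r,np.median(s[:,2]))
# specific points from top
for u,v in[(372,183),(360,180),(385,192),(430,200),(395,185),(363,208),(325,155),(300,290),(320,255)]:
    print(u,v,world(T,u,v).round(4))
E
```

```text
T mid 741 zmax 0.13248718881161348
0.095 287 ((590.6064453125, 237.1513671875), (56.64009094238281, 57.9832763671875), 81.602294921875) 0.10651505085611175
0.122 193 ((590.942626953125, 237.031982421875), (39.881797790527344, 40.66667556762695), 82.02645874023438) 0.12895249181729151
T small 438 zmax 0.10036661310201431
0.095 83 ((648.2799682617188, 368.1450500488281), (30.678630828857422, 29.94586181640625), 33.796173095703125) 0.0977991926769734
T big 1237 zmax 0.18538136421060755
0.122 26 ((182.62564086914062, 296.0966491699219), (76.85017395019531, 58.764163970947266), 28.774255752563477) 0.13574947753080283
S mid 1320 zmax 0.13253718952236201
0.095 505 ((590.792724609375, 240.06500244140625), (56.957000732421875, 57.37843704223633), 80.98802185058594) 0.10764701725554414
0.122 314 ((590.865478515625, 239.68408203125), (42.03919982910156, 40.5667839050293), 83.71029663085938) 0.1302105322529193
372 183 [ 0.5863 -0.0328  0.0982]
360 180 [ 0.5883 -0.0025  0.1179]
385 192 [ 0.5709 -0.0669  0.0711]
430 200 [ 0.5664 -0.1927  0.0031]
395 185 [ 0.5983 -0.0973  0.0389]
363 208 [ 0.5464 -0.0156  0.0113]
325 155 [0.6869 0.0807 0.029 ]
300 290 [0.3364 0.1505 0.0112]
320 255 [0.4245 0.0984 0.0138]
```

View pics/topcrop.png

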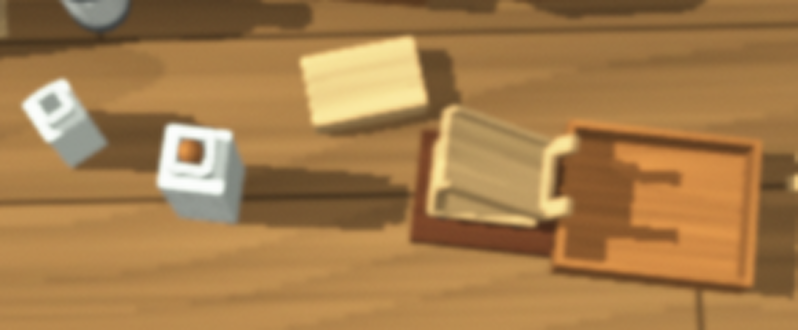

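View pics/scenecrop.png

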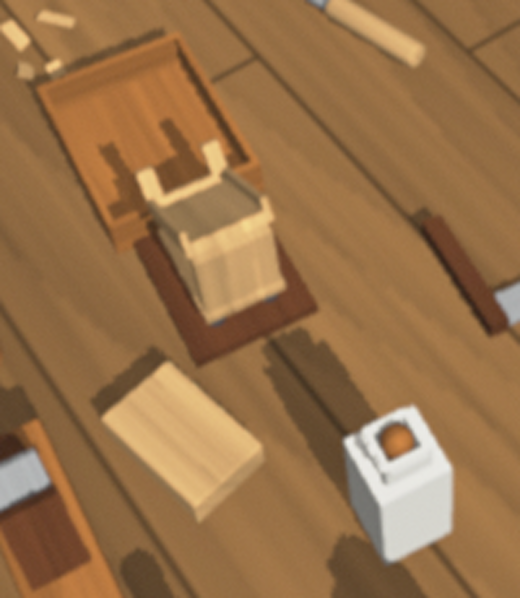

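The crops show the middle bottle with a brown/orange peg in its mouth, the trough sloping down towards the tray on image right, its posts at crop x≈560, and the flat offcut just uphill and above. Next I'll fit the rest frame.

```bash
python3 - <<'E'
from h import *
import pickle
T=pickle.load(open("top.pkl","rb"));S=pickle.load(open("scene.pkl","rb"))
vv,uu=np.mgrid[0:480,0:640]
A=[]
for c in(T,S):
    P=world(c,uu,vv)[c["depth"]>0];A.append(P[(P[:,0]>.5)&(P[:,0]<.68)&(P[:,1]<.06)&(P[:,1]>-.32)])
for n,Q in zip("TS",A):
    w=Q[(Q[:,2]>.028)&(Q[:,2]<.048)&(Q[:,1]<-.125)]
    r=cv2.minAreaRect((w[:,:2]*1000).astype(np.float32));print(n,"tray wall",r,len(w))
    f=Q[(Q[:,2]>.055)&(Q[:,2]<.125)&(Q[:,1]>-.08)&(Q[:,1]<.0)]
    best=None;rng=np.random.default_rng(0)
    for k in range(500):
        a=f[rng.choice(len(f),3,False)];nn=np.cross(a[1]-a[0],a[2]-a[0]);l=np.linalg.norm(nn)
        if l<1e-5: continue
        nn/=l;nn*=np.sign(nn[2]);
        if nn[2]<.6:continue
        i=abs((f-a[0])@nn)<.002
        if best is None or i.sum()>best.sum():best=i
    g=f[best];m=g.mean(0);nn=np.linalg.svd(g-m)[2][2];nn*=np.sign(nn[2])
    print("plane",best.sum(),m.round(4),nn.round(4),"slope",np.degrees(np.arccos(nn[2])),"yaw",np.degrees(np.arctan2(nn[1],nn[0])))
# frame from here: use yaw guess
B=np.vstack(A); 
import sys
yaw=np.arctan2(nn[1],nn[0]);h=np.array([np.cos(yaw),np.sin(yaw)]);l=np.array([-h[1],h[0]])
for n,Q in zip("TS",A):
    d=Q[:,:2]-m[:2];s=d@h;t=d@l;z=Q[:,2]
    print(n,"profile centre")
    for nm,k in(("all",abs(t)<.015),):
        for a in np.arange(-.08,.1,.008):
            i=k&(s>a)&(s<a+.008)
            if i.sum():print(int(a*1000),np.percentile(z[i],[10,50,90]).round(3),end="; ")
    hgt=(Q-m)@nn
    i=(hgt>.006)&(hgt<.014)&(s<.03)&(s>-.06);print("\ncheek t",np.percentile(t[i&(t<0)],[2,50,98]).round(4),np.percentile(t[i&(t>0)],[2,50,98]).round(4))
    i=(hgt>.018)&(hgt<.04)&(s>.02)
    sl=((Q-m)@np.array([*(h*np.cos(np.radians(35))),-np.sin(np.radians(35))]))
    print("posts n",i.sum(),"t",np.percentile(t[i],[2,30,70,98]).round(4),"slope coord",np.percentile(sl[i],[2,10,50,90,98]).round(4),"h",hgt[i].max())
    i=(hgt>-.002)&(hgt<.002)&(abs(t)<.02);print("floor slope extent",np.percentile(sl[i],[1,99]))
# others
for nm,(x0,x1,y0,y1,z0,z1) in {"offcut":(.62,.75,.02,.15,.022,.034)}.items():
    Q=world(T,uu,vv)[T["depth"]>0];i=(Q[:,0]>x0)&(Q[:,0]<x1)&(Q[:,1]>y0)&(Q[:,1]<y1)&(Q[:,2]>z0)&(Q[:,2]<z1)
    print(nm,cv2.minAreaRect((Q[i,:2]*1000).astype(np.float32)))
E
```

```text
T tray wall ((570.0252075195312, -202.90948486328125), (155.3343963623047, 139.96554565429688), 89.9803237915039) 404
plane 566 [ 0.5832 -0.0366  0.0938] [-0.0831 -0.5582  0.8256] slope 34.355292586596356 yaw -98.46923329664955
S tray wall ((569.843505859375, -202.715087890625), (139.4052276611328, 154.88595581054688), 0.039365459233522415) 465
plane 421 [ 0.5809 -0.037   0.093 ] [-0.084  -0.5624  0.8226] slope 34.65847484851011 yaw -98.49514150060735
T profile centre
-80 [0.002 0.011 0.014]; -72 [0.009 0.012 0.015]; -64 [0.04  0.123 0.129]; -56 [0.126 0.129 0.132]; -48 [0.121 0.123 0.127]; -40 [0.115 0.118 0.121]; -32 [0.11  0.113 0.117]; -24 [0.104 0.107 0.11 ]; -16 [0.099 0.102 0.104]; -8 [0.093 0.097 0.099]; 0 [0.087 0.09  0.094]; 7 [0.082 0.084 0.089]; 15 [0.076 0.079 0.083]; 23 [0.071 0.074 0.076]; 31 [0.067 0.07  0.075]; 39 [0.069 0.072 0.075]; 47 [0.01  0.012 0.014]; 55 [0.014 0.038 0.042]; 63 [0.004 0.005 0.01 ]; 71 [0.003 0.007 0.009]; 79 [0.003 0.006 0.01 ]; 87 [0.003 0.007 0.009]; 95 [0.003 0.006 0.01 ]; 
cheek t [-0.0363 -0.0335 -0.0304] [0.0304 0.0332 0.0366]
posts n 10
[... 240 characters left out ...]
.127]; -56 [0.013 0.114 0.13 ]; -48 [0.121 0.124 0.126]; -40 [0.116 0.118 0.12 ]; -32 [0.109 0.112 0.115]; -24 [0.105 0.107 0.109]; -16 [0.099 0.101 0.104]; -8 [0.093 0.096 0.098]; 0 [0.088 0.09  0.093]; 7 [0.082 0.085 0.087]; 15 [0.076 0.079 0.082]; 23 [0.072 0.073 0.076]; 31 [0.068 0.072 0.075]; 39 [0.069 0.07  0.072]; 87 [0.006 0.007 0.01 ]; 95 [0.006 0.007 0.01 ]; 
cheek t [-0.0361 -0.0326 -0.0305] [0.0308 0.0342 0.0363]
posts n 1092 t [-0.0539 -0.0047  0.0701  0.1234] slope coord [0.0399 0.0565 0.1928 0.2091 0.2164] h 0.03997708607823302
floor slope extent [-0.07129277  0.15390898]
offcut ((690.5197143554688, 87.84356689453125), (71.9378662109375, 109.71173858642578), 10.41090202331543)
```

```bash
cat >> h.py <<'E'
D=np.radians
def ori(a,jaw):
    a=np.array(a)/np.linalg.norm(a);return R.from_matrix(np.c_[a,np.cross(jaw,a),jaw]).as_rotvec()
E1=np.array([np.cos(D(-8)),np.sin(D(-8)),0]);J1=np.array([-E1[1],E1[0],0]);Z=np.array([0,0,1.])
YR=D(-98.5);H=np.array([np.cos(YR),np.sin(YR),0]);L=np.array([-H[1],H[0],0])
d=H*np.cos(D(35))-Z*np.sin(D(35));n=H*np.sin(D(35))+Z*np.cos(D(35))
M=np.array([.582,-.0368,.0934])
SEAT=M-.0135*d+.028*n
def tool(e,j,p): # approach pitched p deg below horizontal direction e
    return e*np.cos(D(p))-Z*np.sin(D(p))
E
python3 - <<'E'
from h import *
import pickle
q0=np.array(sensors.read_state()["joint_pos"])
C=np.array([.591,.2385,.06])
def show(nm,pos,a,j):
    for s in(1,-1):
        q=robot.ik(pos,ori(a,j*s)); print(nm,s,None if q is None else np.round(q,2))
for p in(0,15,30):
    a=tool(E1,J1,p); show(f"grasp{p}",C+.011*a,a,J1)
for p in(70,90,105,120):
    a=tool(E1,J1,p); show(f"lay{p}",np.array([.53,.247,.028])-.008*a+.022*a,a,J1)
for k in(-20,0,20):  # tool tilt relative to -n
    a=R.from_rotvec(L*D(k)).apply(-n); show(f"rest{k}",SEAT-.008*a+.022*a,a,L)
# stop face precision
T=pickle.load(open("top.pkl","rb"));S=pickle.load(open("scene.pkl","rb"))
vv,uu=np.mgrid[0:480,0:640]
for c in(T,S):
    P=world(c,uu,vv)[c["depth"]>0]-M;hg=P@n;sl=P@d;t=P@L
    i=(hg>.012)&(hg<.038)&(sl>.02)&(sl<.07)&(abs(t)<.04)
    print("posts",i.sum(),np.percentile(sl[i],[1,5,25,50,75,95]).round(4),np.percentile(t[i],[1,25,75,99]).round(4), np.percentile(hg[i],[50,99]))
    for a in np.arange(.026,.06,.004):
        k=(abs(t)<.018)&(sl>a)&(sl<a+.004)&(abs(hg)<.02);print(round(a,3),k.sum(),np.median(hg[k]).round(4) if k.any() else '',end='; ')
    print()
E
```

```text
grasp0 1 [ 0.75  1.2  -0.79 -1.98 -0.89  0.  ]
grasp0 -1 [ 0.75  1.2  -0.79 -1.98 -0.89 -3.14]
grasp15 1 [ 0.73  0.86 -0.86 -1.33 -0.83  0.3 ]
grasp15 -1 [ 0.73  0.86 -0.86 -1.33 -0.83 -2.84]
grasp30 1 [ 0.68  0.58 -0.78 -0.66 -0.68  0.49]
grasp30 -1 [ 0.68  0.58 -0.78 -0.66 -0.68 -2.65]
lay70 1 [ 0.54  0.44 -0.4   0.45 -0.22  0.65]
lay70 -1 [ 0.54  0.44 -0.4   0.45 -0.22 -2.49]
lay90 1 [ 0.44  0.58 -0.08  0.91  0.    0.58]
lay90 -1 [ 0.44  0.58 -0.08  0.91  0.   -2.57]
lay105 1 [0.37 0.74 0.19 1.25 0.13 0.5 ]
lay105 -1 [ 0.37  0.74  0.19  1.25  0.13 -2.64]
lay120 1 [0.32 0.95 0.5  1.6  0.23 0.41]
lay120 -1 [ 0.32  0.95  0.5   1.6   0.23 -2.73]
rest-20 1 [-0.2   0.49  0.01  1.11  0.26  1.52]
rest-20 -1 [-0.2   0.49  0.01  1.11  0.26 -1.62]
rest0 1 [-0.35  0.57  0.04  1.18  0.6   1.32]
rest0 -1 [-0.35  0.57  0.04  1.18  0.6  -1.82]
rest20 1 [-0.47  0.74  0.11  1.37  0.89  1.05]
rest20 -1 [-0.47  0.74  0.11  1.37  0.89 -2.09]
posts 116 [0.0289 0.0414 0.0439 0.0455 0.0475 0.0514] [-0.0362 -0.0304  0.0285  0.0365] [0.02619973 0.03622727]
0.026 12 -0.0002; 0.03 18 -0.0002; 0.034 23 0.0004; 0.038 17 -0.0001; 0.042 38 0.0037; 0.046 20 0.0067; 0.05 9 0.0067; 0.054 1 0.0051; 0.058 0 ; 
posts 151 [0.0377 0.0389 0.0408 0.0424 0.044  0.0481] [-0.0362 -0.0286  0.0288  0.0356] [0.02403092 0.03442236]
0.026 6 -0.0004; 0.03 12 -0.0005; 0.034 12 -0.0002; 0.038 28 0.0027; 0.042 37 0.0034; 0.046 10 0.0064; 0.05 3 0.0061; 0.054 0 ; 0.058 0 ;
```

```bash
cat >> h.py <<'E'
def st(msg=""):
    s=sensors.read_state();print(msg,"t%.1f"%s["clock"],"tcp",np.round(s["ee_pos"],4),"F",np.round(s["contact_force"],1),"w%.4f"%s["gripper_width"],flush=True);return s
E
python3 - <<'E'
from h import *
a=tool(E1,J1,25);o=ori(a,J1)
A=np.array([.591,.2385,.06]);tg=A+.014*a
robot.reach(tg-.12*a,o);st("pre")
print(robot.move_straight(tg,v=.12,guard=8));st("at")
robot.command_gripper(.04,50);s=st("grip")
tcp=s["ee_pos"];rel=R.from_rotvec(s["orientation"]).inv().apply(np.array([.591,.2385,.0535])-tcp)
print("rel",rel)
robot.move_straight(tcp+[-.03,0,.08],v=.12);
a2=tool(E1,J1,115);o2=ori(a2,J1);off=R.from_rotvec(o2).apply(rel)
Cl=np.array([.53,.247,.028])
robot.move_straight(Cl+[0,0,.06]-off,o2,v=.08);st("turned")
robot.move_straight(Cl+[0,0,.008]-off,v=.1)
print(robot.move_straight(Cl-[0,0,.006]-off,v=.03,guard=4));st("down")
E
```

```text
pre t1.8 tcp [0.4974 0.2539 0.1069] F [ 0.4 -0.4 -0.1] w0.0855
False
at t3.0 tcp [0.6029 0.2367 0.0539] F [ 1.1 -0.5 -1.6] w0.0852
grip t3.3 tcp [0.6035 0.2371 0.0547] F [-1.7  1.1  3.5] w0.0555
rel [-0.01089749  0.00636962 -0.00032022]
turned t7.3 tcp [0.5312 0.2473 0.0758] F [ 0.1 -0.6 -4. ] w0.0555
True
down t8.4 tcp [0.532  0.2475 0.015 ] F [1.2 0.5 4.1] w0.0557
```

```bash
python3 - <<'E'
from h import *
robot.command_gripper(.085);s=st("open")
a2=tool(E1,J1,115)
robot.move_straight(s["ee_pos"]-.10*a2,v=.15);st("up")
robot.wait(.3)
c=viewer.capture("top");save(c,"top1",(190,125,480,245),2.75)
vv,uu=np.mgrid[0:480,0:640]
for nm in("top","scene"):
    c=viewer.capture(nm)
    P=world(c,uu,vv);px=c["pixels"].astype(int)
    w=(c["depth"]>0)&(px.min(-1)>110)&(P[...,2]>.052)&(P[...,2]<.062)&(abs(P[...,0]-.53)<.09)&(abs(P[...,1]-.245)<.06)
    Q=P[w];print(nm,len(Q),cv2.minAreaRect((Q[:,:2]*1000).astype(np.float32)),np.median(Q[:,2]))
save(c,"scene1",(160,170,460,400),2.6)
E
```

```text
open t8.8 tcp [0.5308 0.2469 0.0131] F [-0.1  0.4 -0.3] w0.0848
up t9.6 tcp [0.5721 0.241  0.1029] F [ 0.2 -0.  -0.7] w0.0853
top 0 ((0.0, 0.0), (0.0, 0.0), 0.0) nan
scene 1180 ((528.4669799804688, 248.79737854003906), (58.558021545410156, 102.23103332519531), 81.95382690429688) 0.05691698429905869
  return _methods._mean(a, axis=axis, dtype=dtype,
  ret = ret.dtype.type(ret / rcount)
```

View pics/scene1.png

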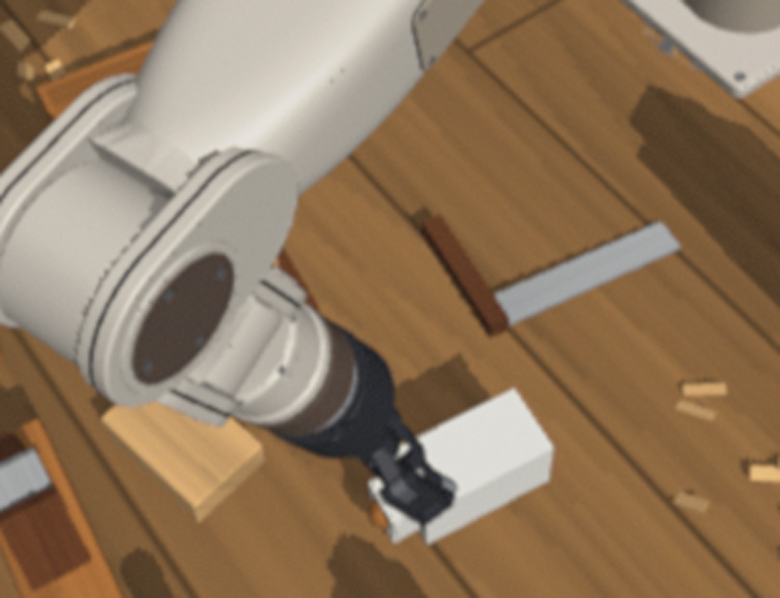

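```bash
python3 - <<'E'
from h import *
C=np.array([.5305,.2475,.028]);a=-Z;o=ori(a,J1)
tg=C+[0,0,.008-.022]
robot.move_straight(tg+[0,0,.09],o,v=.12)
print(robot.move_straight(tg,v=.12,guard=8));st("at")
robot.command_gripper(.04,50);s=st("grip")
tcp=s["ee_pos"];rel=R.from_rotvec(s["orientation"]).inv().apply(C-tcp);print(rel)
np.save("rel.npy",rel)
robot.move_straight(tcp+[0,0,.06],v=.1)
o2=ori(-n,L);off=R.from_rotvec(o2).apply(rel)
seat=M-.0005*L-.0125*d+.028*n
np.save("seat.npy",seat)
t2=seat+.09*n-.004*d-off
mid=np.array([.54,.12,.25])
om=(R.from_rotvec(o)*R.from_rotvec((R.from_rotvec(o).inv()*R.from_rotvec(o2)).as_rotvec()*.5)).as_rotvec()
robot.move_straight(mid,om,v=.15);st("mid")
robot.move_straight(t2,o2,v=.15)
robot.move_straight(seat+.025*n-.004*d-off,v=.15);robot.wait(.2);st("above")
c=viewer.capture("top");save(c,"top2",(290,125,490,245),4)
c=viewer.capture("scene");save(c,"scene2",(160,150,360,350),3)
E
```

```text
False
at t11.8 tcp [0.5313 0.2477 0.0145] F [-0.4 -1.  -0.2] w0.0850
grip t12.2 tcp [0.5312 0.2478 0.0151] F [ 0.1 -0.   3.4] w0.0557
[-0.01290836  0.00065754 -0.00038346]
mid t14.5 tcp [0.5395 0.1206 0.2492] F [ 0.2 -0.1 -3.2] w0.0556
above t16.9 tcp [ 0.5812 -0.0475  0.1365] F [-0.6 -0.  -3.5] w0.0553
```

View pics/scene2.png

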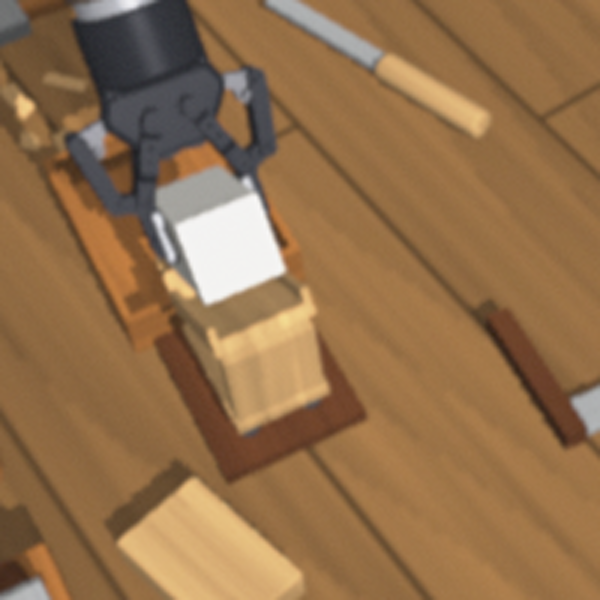

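```bash
python3 - <<'E'
from h import *
seat=np.load("seat.npy")
vv,uu=np.mgrid[0:480,0:640]
c=viewer.capture("scene");P=world(c,uu,vv)-seat;px=c["pixels"].astype(int)
s,t,hh=P@d,P@L,P@n
w=(c["depth"]>0)&(px.min(-1)>185)&(abs(s)<.12)&(abs(t)<.05)&(abs(hh-.02)<.06)
f=w&(s<-.045)&(s>-.07)
print("bottom face",f.sum(),"s",np.percentile(s[f],[5,50,95]).round(4),"t",np.percentile(t[f],[1,50,99]).round(4),"h",np.percentile(hh[f],[1,50,99]).round(4))
tt=t[f];hb=hh[f];q=cv2.minAreaRect(np.c_[tt,hb].astype(np.float32)*1000);print(q)
k=(c["depth"]>0)&(hh<-.016)&(hh>-.022)&(abs(s)<.06)&(abs(t)<.045)
print("cheeks",k.sum(),np.percentile(t[k&(t<0)],[2,50,98]) if (k&(t<0)).any() else 0,np.percentile(t[k&(t>0)],[2,50,98]) if (k&(t>0)).any() else 0)
E
```

```text
bottom face 830 s [-0.0611 -0.0579 -0.0545] t [-0.0266  0.0008  0.0282] h [-0.0003  0.0286  0.055 ]
((0.7538013458251953, 26.952022552490234), (57.11134338378906, 55.87208557128906), 89.49874114990234)
cheeks 104 [-0.03717694 -0.03364897 -0.03147174] [0.02402775 0.0330753  0.03588183]
```

```bash
python3 - <<'E'
from h import *
s=st();p0=s["ee_pos"]
robot.move_straight(p0-.020*n-.0007*L,v=.1)
print(robot.move_straight(p0-.032*n-.0007*L,v=.03,guard=3.5));s=st("floor");print("moved n",(s["ee_pos"]-p0)@n)
p1=s["ee_pos"]
print(robot.move_straight(p1+.010*d,v=.03,guard=4));s=st("stop");print("moved d",(s["ee_pos"]-p1)@d)
robot.command_gripper(.085);s=st("open")
robot.move_straight(s["ee_pos"]+.10*n,v=.15);robot.wait(.3)
st("up")
seat=np.load("seat.npy")
vv,uu=np.mgrid[0:480,0:640]
for nm in("scene","top"):
    c=viewer.capture(nm);P=world(c,uu,vv)-seat;px=c["pixels"].astype(int)
    S,t,hh=P@d,P@L,P@n
    w=(c["depth"]>0)&(px.min(-1)>110)&(px.max(-1)-px.min(-1)<30)&(abs(S)<.12)&(abs(t)<.04)&(abs(hh)<.045)
    f=w&(S<-.045)&(hh<.024);g=w&(hh>.022)&(hh<.034)
    for q,k in(("bottom",f),("upper",g)):
        if k.sum()>5:print(nm,q,k.sum(),"s",np.percentile(S[k],[2,50,98]).round(4),"t",np.percentile(t[k],[2,50,98]).round(4),"h",np.percentile(hh[k],[2,50,98]).round(4))
    save(c,nm+"3",(160,150,360,350) if nm=="scene" else (290,125,490,245),3 if nm=="scene" else 4)
E
```

```text
t17.0 tcp [ 0.5808 -0.0473  0.1359] F [-1.2  0.2 -2.9] w0.0559
True
floor t17.7 tcp [ 0.583  -0.0321  0.1127] F [ 0.3 -2.9  3.2] w0.0555
moved n -0.02787953396148577
True
stop t18.0 tcp [ 0.5822 -0.0368  0.1094] F [0.9 1.5 3.6] w0.0557
moved d 0.005786216015595269
open t18.4 tcp [ 0.5819 -0.0368  0.1092] F [ 0.9  0.1 -0. ] w0.0850
up t19.5 tcp [ 0.5731 -0.0929  0.1905] F [0.1 0.4 0.2] w0.0852
scene bottom 719 s [-0.0558 -0.0522 -0.0484] t [-0.0273  0.0007  0.0274] h [-0.0264 -0.0017  0.0225]
scene upper 495 s [-0.0549 -0.0142  0.0502] t [-0.0264  0.0019  0.0284] h [0.0223 0.0276 0.0288]
top bottom 337 s [-0.0525 -0.0502 -0.0469] t [-0.0278 -0.0004  0.0276] h [-0.0292 -0.0019  0.0226]
top upper 889 s [-0.0506 -0.0018  0.0542] t [-0.0272 -0.0006  0.0274] h [0.0228 0.0279 0.031 ]
```

View pics/scene3.png

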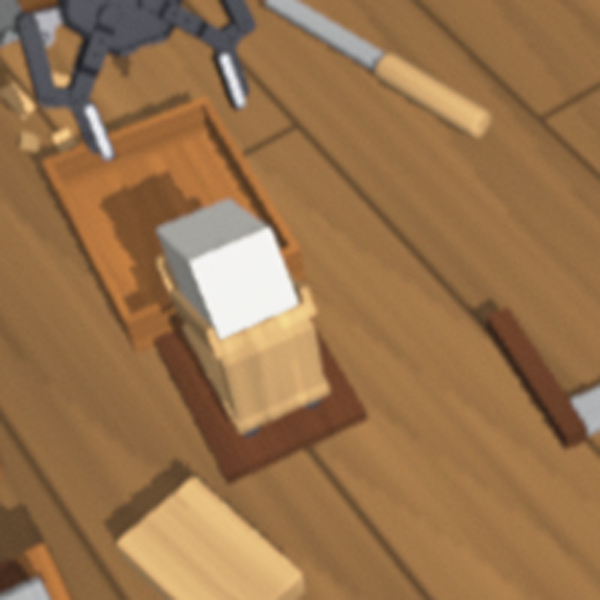

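```bash
cat >> h.py <<'E'
def tap(P,v=.09,guard=11,up=.015,dn=.015):
    hit=robot.move_straight(P-[0,0,dn],v=v,guard=guard)
    s=sensors.read_state()
    robot.move_straight(P+[0,0,up],v=.2)
    return hit,s["clock"],s["ee_pos"][2],s["contact_force"][2]
def mouth():
    seat=np.load("seat.npy");vv,uu=np.mgrid[0:480,0:640]
    c=viewer.capture("top");P=world(c,uu,vv)-seat;px=c["pixels"].astype(int)
    s,t,h=P@d,P@L,P@n
    w=(c["depth"]>0)&(s>.076)&(s<.18)&(abs(t)<.014)&(abs(h)<.016)&(px[...,0]-px[...,2]>30)
    return c,w.sum(),(np.percentile(s[w],95).round(4) if w.any() else None)
E
python3 - <<'E'
from h import *
seat=np.load("seat.npy");TAP=seat-.006*d+.028*n;np.save("tap.npy",TAP);print(TAP)
o=ori(-Z,L)
print(mouth()[1:])
robot.command_gripper(0)
robot.move_straight(TAP+[0,0,.06],o,v=.15);robot.move_straight(TAP+[0,0,.015],v=.15);st("ready")
for i in range(3):print(tap(TAP))
c,k,m=mouth();print(k,m,st("end")["clock"]);save(c,"top4",(330,140,490,240),5)
E
```

```text
[ 0.57899776 -0.05350571  0.14988368]
(np.int64(1), np.float64(0.1788))
ready t21.6 tcp [ 0.5784 -0.0549  0.1643] F [-0.6  0.2  0.9] w0.0000
(True, 21.9583, np.float64(0.14477143932708125), np.float64(6.15260019749828))
(True, 22.525, np.float64(0.14446624131246322), np.float64(6.381626763927169))
(True, 23.075, np.float64(0.14496999251548537), np.float64(5.6560717419056035))
end t23.4 tcp [ 0.5788 -0.0533  0.1639] F [-0.3 -0.2 -0.2] w0.0001
0 None 23.375
```

View pics/top4.png

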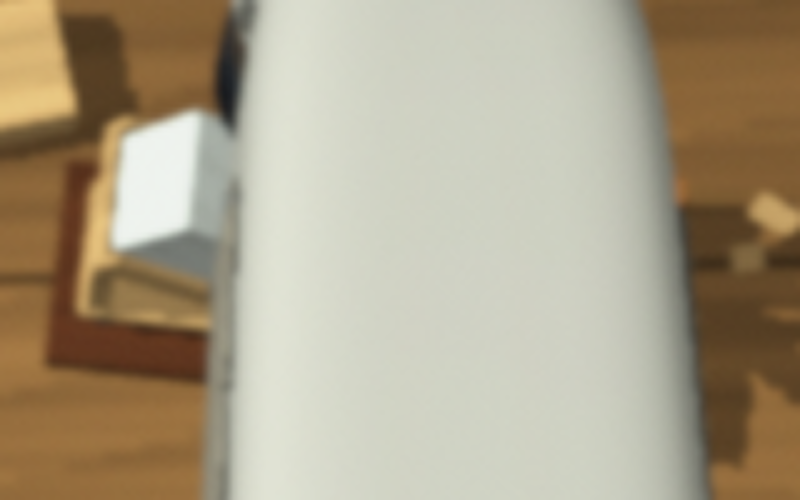

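```bash
cat >> h.py <<'E'
def intray():
    c=viewer.capture("scene");vv,uu=np.mgrid[0:480,0:640];W=world(c,uu,vv);P=W-np.array([.566,-.193,0]);s,t=P@H,P@L
    w=(c["depth"]>0)&(abs(s)<.07)&(abs(t)<.052)&(W[...,2]>.012)&(W[...,2]<.034)
    return c,int(w.sum())
E
python3 - <<'E'
from h import *
TAP=np.load("tap.npy")
print("base",intray()[1])
for i in range(16):
    r=tap(TAP,v=.1,guard=12)
    if i%2:
        c,k=intray();print(i,k,np.round(r[1:],3),flush=True)
c,k=intray();save(c,"scene5",(160,120,360,320),3);st("end")
E
```

```text
base 17
1 21 [24.242  0.145  5.508]
3 140 [25.358  0.145  6.344]
5 139 [26.475  0.145  6.845]
7 136 [27.592  0.145  6.632]
9 146 [28.708  0.145  6.98 ]
11 143 [29.825  0.145  6.5  ]
13 141 [30.942  0.145  6.491]
15 140 [32.058  0.145  6.585]
end t32.4 tcp [ 0.5784 -0.0532  0.1634] F [-0.7  0.1 -1. ] w0.0000
```

View pics/scene5.png

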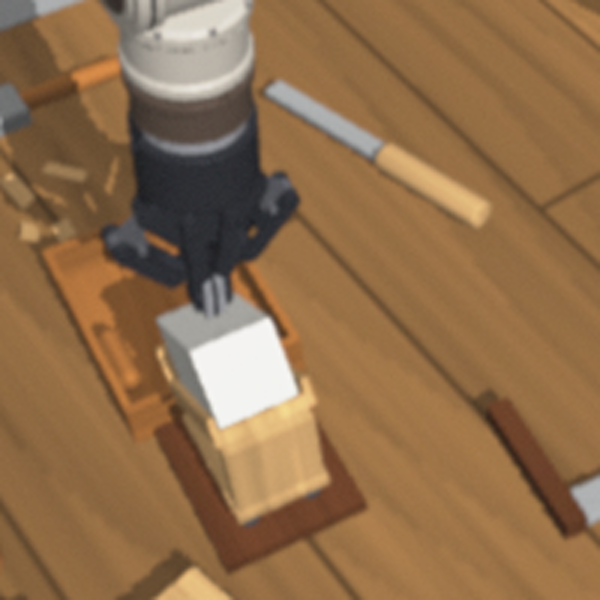

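One peg shows in the tray at crop (115,345). I'll retreat straight up and away so I can see the whole tray.

```bash
python3 - <<'E'
from h import *
p=sensors.read_state()["ee_pos"]
robot.move_straight(p+[0,0,.09],v=.2)
robot.move_straight([.50,.16,.26],v=.3);robot.wait(.2);st("clear")
c=viewer.capture("top");save(c,"top6",(290,125,490,245),4)
seat=np.load("seat.npy");vv,uu=np.mgrid[0:480,0:640]
P=world(c,uu,vv)-seat;px=c["pixels"].astype(int);S,t,hh=P@d,P@L,P@n
g=(c["depth"]>0)&(px.min(-1)>110)&(px.max(-1)-px.min(-1)<30)&(abs(S)<.12)&(abs(t)<.04)&(hh>.022)&(hh<.034)
print("upper s",np.percentile(S[g],[2,98]).round(4),"t",np.percentile(t[g],[2,98]).round(4),"h",np.median(hh[g]))
E
```

```text
clear t34.1 tcp [0.5004 0.1586 0.2597] F [ 0.1  0.4 -0.7] w-0.0000
upper s [-0.0508  0.0547] t [-0.0271  0.0274] h 0.027960170015840353
```

View pics/top6.png

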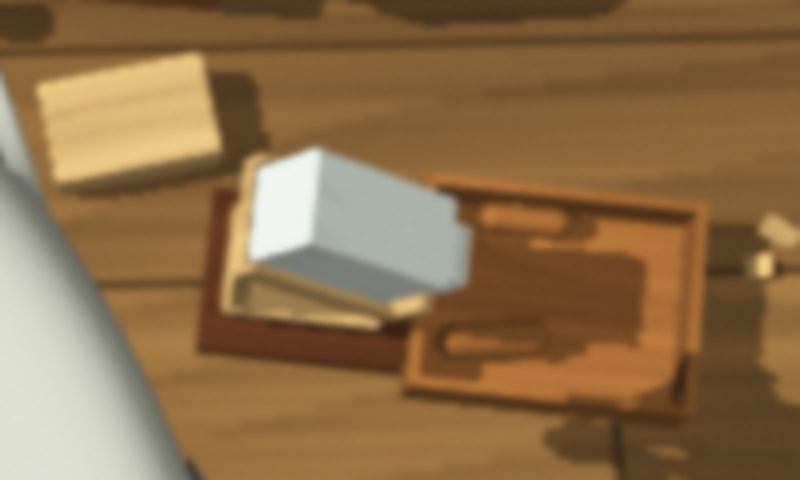

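Both pegs lie in the tray, at crop (522,216) and (500,342). The bottle is home in the rest and the offcut hasn't moved. I'm handing in.

```bash
python3 - <<'E'
from h import *
ticket.job_done();st()
E
```

```text
the job is handed in; nothing more can be done
the job is handed in; nothing more can be done
```

The job is handed in, and both pegs are in the tray. I laid the middle bottle on its side, let go and took it again from above. I then seated it in the rest against the stop, neck down, and released it. After that I gave it 19 downward taps with the fingers shut. The check count in the tray jumped by about the 7th tap, so the later taps were probably not needed.

**Last checks:**
- **Pegs:** the final top view shows both lying in the tray.
- **Bottle:** it is still home in the rest, within 1–2 mm of where it was set down.
- **Offcut and try square:** neither looks moved in the last pictures, but I did not re-measure them.
- **Robot and time:** the arm was clear of everything at about 34 s of the 67 s allowed.

**Failed or weak checks:**
- **Bottle lying down:** the top camera could not see it because the arm was in the way, so I used the scene camera and the arm's own position instead.
- **Pegs while seating:** my camera check that they were still inside just after release gave nothing usable. I did not see the mouth directly then. The tray showed no peg in the scene picture at that point or in a count after the third tap.

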